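# Find the rocking burner cap and seat it

## Robot

A 6-joint arm with a two-finger parallel gripper is mounted at the origin on the work surface. World frame = base frame: x ahead of the robot, y to its left, z up, the work surface at z = 0. Lengths are in m, angles in degrees, forces in N, time in s.
With the tool pointing down it reaches from about 0.25 to 0.725 m from the base axis. Payload 9.7 kg.
Tool frame: the origin (TCP) lies on the centre line of the jaws, within the pads' length; the fingertips stand 19 mm ahead of it and the grasp point (between the pads) is the TCP; z points along the fingers, y is the direction in which the jaws open and shut (so a half turn about z gives the same grasp; the last joint's range is limited). The gripper opens to 85 mm and grips with 20 to 120 N. Pads are 22 mm wide; open, the fingers measure 114 mm over their backs; the gripper's body (76 mm by 85 mm) begins 54 mm behind the grasp point. The pads swing forward as they close: fully open they stand 13 mm farther back than shut.
Start: joints at [-68.468, 4.979, 10.078, 95.1, 0, 90], TCP at [0.202, -0.512, 0.25] pointing down, gripper open.
Joint ranges: [-179.16, 179.16], [-48.56, 103.87], [-65.8, 70.77], [-126.05, 130.52], [-82.76, 87.17], [-180, 180]. Speed limits (degrees/s): [127.2, 127.2, 147.25, 180, 180, 180].

## Interface

Orientations are given as [roll, pitch, yaw] about the fixed x, y, z axes, in that order (R = Rz(yaw) Ry(pitch) Rx(roll)).
In Python, from workcell import bot gives the robot as it stands.
- The arm moves only by the tool servo_tool, never from a script. Its argument "motion" is a list that holds one entry, the list of rows, each a list of 6 numbers: the shift along the tool's x, y, z in mm, then the turn, a rotation vector about the tool's x, y, z in rad. A call has 1 to 5 rows; each row shifts and turns the commanded pose from where the row before left it, along the tool's axes as they then stand; what a row does not reach is not made up. A row lasts 1/10 s, in which the tool goes at most 50 mm and 8.59 degrees, less where a joint would pass 70% of its speed; a pose out of reach is approached as far as the arm can. A call is refused whole if a number of a shift passes 50 or a number of a turn 0.15, either way. A call with a gripper value outside its range is refused whole. "gripper" is the finger opening in mm, from 0 to 85.4, set as the call begins (left out, the last holds). The fingers move at their own pace and stop on an object; "newtons" is the grip in N (left out, the last holds). Time passes only in rows, so rows that do not move let the fingers close. It gives the time, the measured TCP pose, the force and the opening at its end, in the units of the state.
- bot.get_obs(): the state, without advancing time (a new reading comes with each control period).
- bot.camera(name): name is "scene" or "top" or "wrist"; returns a dict with "color" (420x560x3 uint8, red, green, blue), "fx", "fy", "cx", "cy" (pixels), "R" (3x3) and "t" (3): a world point X has camera coordinates R X + t. Camera axes: x right, y down, z forward; pixel columns grow to the right and rows downward; lengths in m; the calibration is good to about 2 mm. A picture is of the moment at which its call begins. There is no depth.
- bot.job_done(): hands the job in, once; it reports no verdict.
Trained networks look in a picture, given as the dict that the camera call returned (one of the last four; its "shot" number tells which), for a name from the list of things; names that differ only in an ending like _2 or _b are one class to them, and where a whole thing is asked for, a point or a joint stands for the part that bears it (a point fixed in the world has none). Each returns a list of dicts, best first, with "confidence" (0 to 1); they miss things now and then, are a little off and sometimes report something else, mostly with a low value. They report only what shows in the picture. A call takes as long as a camera call. They do not tell look-alikes from the thing itself.
- bot.look_for(picture, label): "rect" ([left, top, width, height] in pixels, round what is visible of it).
The state is a dict: "time": time; "q": joint angles; "qd": joint speeds; "joint_efforts": joint torques, N m; "ee_pos": TCP position; "tcp_rot": TCP orientation; "wrist_force": force on the tool from outside, world axes, zero at the start; "torque": the same for the moment, N m; "opening": finger opening in m.
Only numpy, scipy, OpenCV 4.12 (cv2) and the standard library are available. Lean on these libraries where they do the work, as an engineer would, in place of code of your own. Each camera call takes 0.05 s, during which the arm holds its last target.

## Task

One of the four black burner caps on the gas hob was put back carelessly after cleaning and rocks when you press its edge. Press on the caps from above with a fingertip to find it, then nudge that cap sideways until it drops home and lies flat and firm on its burner like the others. Do not pick up or push off any cap, and leave the jars and the salt shaker where they stand.

Things in the scene. Friction and masses are not known exactly. Their poses are not given: they have to be found in the camera images.
- hob: fixed stainless gas hob: plate 360 mm deep (its x) by 960 mm wide (its y), top 8 mm above the counter; origin at the centre of its underside, x away from the robot. Four black knobs 23 mm tall stand along its robot side (x = -147 mm, |y| under 110 mm). Burners at (-30, 300), (30, 100), (30, -100), (-30, -300) mm in its x, y, numbered in any order.
- seat_1 (a point): centre of the flat top of burner 1's aluminium head, on which cap 1 lies when seated; 30 mm above the counter. The fixed head is round, 66 mm across, with a bore 43 mm across and 6 mm deep; it stands on a bright concentric base ring 104 mm across, 4 mm high
- seat_2 (a point): centre of the flat top of burner 2's aluminium head, on which cap 2 lies when seated; 30 mm above the counter. The fixed head is round, 66 mm across, with a bore 43 mm across and 6 mm deep; it stands on a bright concentric base ring 104 mm across, 4 mm high
- seat_3 (a point): centre of the flat top of burner 3's aluminium head, on which cap 3 lies when seated; 30 mm above the counter. The fixed head is round, 66 mm across, with a bore 43 mm across and 6 mm deep; it stands on a bright concentric base ring 104 mm across, 4 mm high
- seat_4 (a point): centre of the flat top of burner 4's aluminium head, on which cap 4 lies when seated; 30 mm above the counter. The fixed head is round, 66 mm across, with a bore 43 mm across and 6 mm deep; it stands on a bright concentric base ring 104 mm across, 4 mm high
- cap_1: loose black steel cap of burner 1, like the other three: disc 74 mm across, 8 mm thick, 0.18 kg, with a 40 mm spigot 3 mm deep beneath (1.5 mm play in the bore). Origin at the centre of the disc's underside, z its axis, up. A cap lying flat with its origin on its seat point is seated (its top 38 mm above the counter) and stays firm wherever it is pressed
- cap_2: loose black steel cap of burner 2, like the other three: disc 74 mm across, 8 mm thick, 0.18 kg, with a 40 mm spigot 3 mm deep beneath (1.5 mm play in the bore). Origin at the centre of the disc's underside, z its axis, up. The unseated cap lies 5 to 9 mm off-centre, its spigot caught on the head's rim, leaning about 0.07 rad: the side towards which it is off stands 3 to 5 mm high
- cap_3: loose black steel cap of burner 3, like the other three: disc 74 mm across, 8 mm thick, 0.18 kg, with a 40 mm spigot 3 mm deep beneath (1.5 mm play in the bore). Origin at the centre of the disc's underside, z its axis, up. The unseated cap, pressed on its high side 27 mm from its centre, gives under about 1 N, by 0.06 rad, until flat on the rim, and tips on beyond under about 4 N
- cap_4: loose black steel cap of burner 4, like the other three: disc 74 mm across, 8 mm thick, 0.18 kg, with a 40 mm spigot 3 mm deep beneath (1.5 mm play in the bore). Origin at the centre of the disc's underside, z its axis, up. The unseated cap, slid from its high side towards its seat's centre (a few N), drops into the bore; its spigot then stops it sliding further
- sugar_jar: glass screw-top jar with a steel lid, 76 mm across, 98 mm tall, standing on the hob at its far side; origin at the centre of its underside, z up
- vanilla_jar: small amber jar with a black lid, 48 mm across, 75 mm tall, standing on the hob at its far side; origin at the centre of its underside, z up
- salt_shaker: white salt shaker with a steel top, 40 mm across, 70 mm tall, standing between the middle burners and the knobs; origin at the centre of its underside, z up
- burner_1: the fixed burner 1 under cap 1: base ring and aluminium head; origin at the centre of its underside on the hob plate, 22 mm below seat_1; z up, its yaw means nothing
- burner_2: the fixed burner 2 under cap 2: base ring and aluminium head; origin at the centre of its underside on the hob plate, 22 mm below seat_2; z up, its yaw means nothing
- burner_3: the fixed burner 3 under cap 3: base ring and aluminium head; origin at the centre of its underside on the hob plate, 22 mm below seat_3; z up, its yaw means nothing
- burner_4: the fixed burner 4 under cap 4: base ring and aluminium head; origin at the centre of its underside on the hob plate, 22 mm below seat_4; z up, its yaw means nothing
Mind the look-alikes: they are no part of the job. Leave any brown or yellow look-alike of the cap_2 alone.

How it is judged:
By the outcome, as a careful person would: the job done as asked, in the order asked, and still so for the second after the job is handed in, with the robot touching nothing.
It also fails if it takes over 64 s, if anything falls off the work surface, if the arm or the gripper's body presses on something with over 40 N, if the wrist force passes 120 N, or if a joint passes its speed limit or range.

## Working session

There is one attempt and no reset: what is moved stays moved. The work goes in short steps, Python scripts to look and compute and a tool call to move; the robot and the scene stay as the last step left them, time stands still between calls to the robot, and variables do not carry over. Pictures are saved under pics/ and viewed, and the job is handed in when it is done.

Besides the shell and the picture viewer there is one more tool, called after ">>>" as name(argument=value, ...), one argument or row to a line, values as JSON. servo_tool: Moves the arm, as the interface text tells. Its arguments: {"type":"object","properties":{"motion":{"type":"array","items":{"type":"array","items":{"type":"array","items":{"type":"number"}}}},"gripper":{"type":"number"},"newtons":{"type":"number"}},"required":["motion"]}

```bash
mkdir -p pics; ls; cat > h.py <<'E'
import numpy as np, cv2
from workcell import bot
def save(p,n): cv2.imwrite('pics/'+n+'.png',cv2.cvtColor(p['color'],cv2.COLOR_RGB2BGR))
def proj(p,X):
    c=np.asarray(p['R'])@np.asarray(X,float)+np.asarray(p['t']); return np.array([p['fx']*c[0]/c[2]+p['cx'],p['fy']*c[1]/c[2]+p['cy']])
def onz(p,uv,z):
    R=np.asarray(p['R']);t=np.asarray(p['t']);C=-R.T@t
    d=R.T@np.array([(uv[0]-p['cx'])/p['fx'],(uv[1]-p['cy'])/p['fy'],1]); return C+d*(z-C[2])/d[2]
E
python3 - <<'E'
from h import *
import pickle
for n in ['scene','top']:
    p=bot.camera(n); save(p,n+'0'); pickle.dump(p,open(n+'.pkl','wb'))
    print(n,p['fx'],p['cx'],p['cy'],np.round(p['R'],3).tolist(),np.round(p['t'],3))
    for l in ['cap_1','burner_1','hob','salt_shaker','sugar_jar','vanilla_jar']:
        for r in bot.look_for(p,l): print(l,np.round(r['rect'],1),round(r['confidence'],2))
o=bot.get_obs(); print({k:np.round(v,3).tolist() for k,v in o.items()})
E
```

```text
pics
scene 505.2622340100323 270.8382342156298 208.8668825012265 [[0.711, 0.703, 0.017], [0.543, -0.533, -0.649], [-0.447, 0.471, -0.761]] [-0.391 -0.225  1.639]
cap_1 [228.1 244.6  29.5  24.3] 0.97
cap_1 [371.4 222.3  27.5  21.8] 0.89
cap_1 [396.7 196.   23.8  19.9] 0.86
cap_1 [147.3 279.   33.9  28.9] 0.85
cap_1 [306.4 157.   28.6  19.4] 0.72
cap_1 [281.9 203.3  22.9  19.2] 0.68
cap_1 [337.  259.1  32.   21.4] 0.55
cap_1 [257.4 124.9  19.1  18.2] 0.54
burner_1 [148.5 281.9  40.4  36.4] 0.78
burner_1 [306.2 160.6  29.4  23.2] 0.76
burner_1 [224.1 248.   40.1  31.8] 0.68
burner_1 [270.6 208.8  40.5  23.3] 0.62
burner_1 [323.5 186.5  34.1  41.8] 0.59
burner_1 [278.3 202.5  26.3  21.4] 0.4
hob [ 69.9 121.8 333.9 291.1] 0.62
salt_shaker [231.1 201.1  12.4  26.1] 0.63
sugar_jar [323.3 187.5  31.5  41.6] 0.62
vanilla_jar [218.8 290.9  21.3  35. ] 0.95
vanilla_jar [227.8 245.6  30.4  24.7] 0.62
top 476.929074189321 267.78966847098064 200.99106622817146 [[0.002, -1.0, -0.014], [-0.998, -0.001, -0.059], [0.059, 0.014, -0.998]] [0.037 0.522 1.244]
cap_1 [312.2 171.1  29.2  28.2] 0.94
cap_1 [2
[... 334 characters left out ...]
r_1 [308.8 165.4  36.   41.1] 0.69
burner_1 [382.7 183.4  37.4  37.8] 0.59
hob [104.7 121.6 370.5 160. ] 0.62
salt_shaker [395.8 193.2  32.8  30.6] 0.74
salt_shaker [288.4 219.4  16.6  13.2] 0.65
sugar_jar [200.3 134.6  30.7  36.2] 0.68
vanilla_jar [367.9 136.6  25.1  18.1] 0.67
vanilla_jar [199.6 135.4  32.9  35.5] 0.56
vanilla_jar [104.9 119.5 370.3 156.7] 0.38
{'time': 0.7, 'q': [-68.47, 4.979, 10.08, 95.099, 0.003, 90.0], 'qd': [0.054, -0.06, -0.026, 0.034, -0.019, -0.017], 'joint_efforts': [0.003, -51.997, 46.478, 0.001, 0.0, -0.0], 'ee_pos': [0.202, -0.512, 0.25], 'tcp_rot': [179.998, -0.003, 21.53], 'wrist_force': [0.584, -0.033, 0.327], 'torque': [-0.0, 0.0, 0.025], 'opening': 0.086}
```

```bash
python3 - <<'E'
import cv2
a=cv2.imread('pics/top0.png');cv2.imwrite('pics/top0c.png',cv2.resize(a[80:320,100:480],None,fx=2.1,fy=2.1,interpolation=cv2.INTER_CUBIC))
E
```

```text
(no output)
```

View pics/scene0.png

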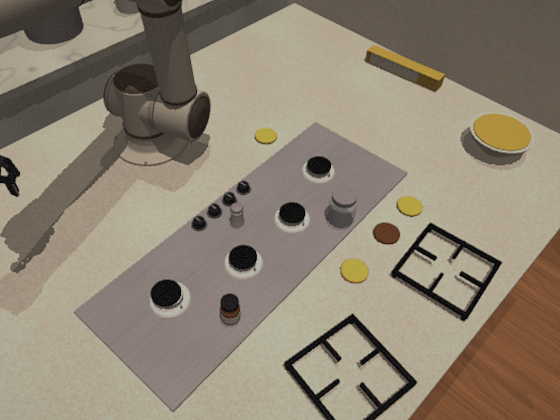

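View pics/top0c.png

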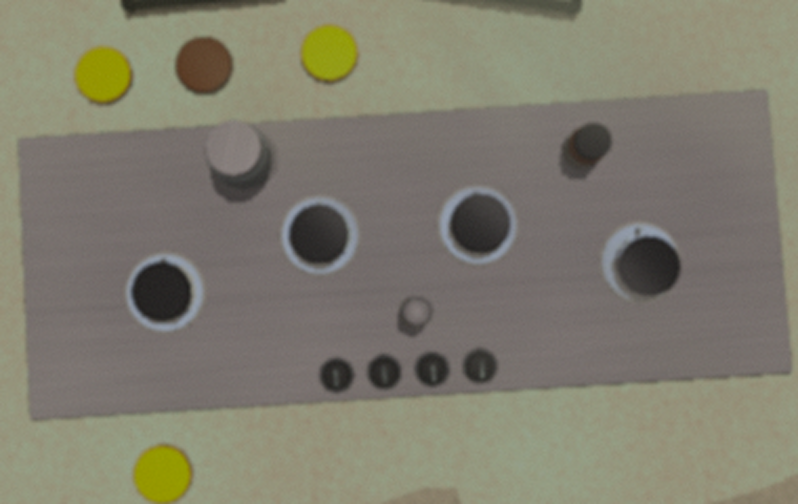

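The top view shows four black caps on white rings, at full-image pixels (177,219), (252,192), (328,187) and (408,206). The look-alikes are three yellow discs at (149,115), (257,105) and (178,305), and a brown one at (197,111), all off the hob. The rightmost cap looks off-centre on its ring. Next I measure the offsets.

```bash
cat > meas.py <<'E'
from h import *
import pickle,sys
from scipy.optimize import least_squares
def fit(p,X0,z=0.034,rcap=0.037):
    # returns ring centre on z=12mm, cap outline centre on z=38mm; via sampled masks in rectified planes
    out={}
    N=140; mm=1e-3
    for name,zz in [('ring',0.012),('cap',0.038)]:
        g=np.arange(-70,70.01,0.5)*mm
        gx,gy=np.meshgrid(X0[0]+g,X0[1]+g,indexing='ij')
        P=np.stack([gx,gy,np.full_like(gx,zz)],-1)@np.asarray(p['R']).T+np.asarray(p['t'])
        u=(p['fx']*P[...,0]/P[...,2]+p['cx']).astype(np.float32);v=(p['fy']*P[...,1]/P[...,2]+p['cy']).astype(np.float32)
        im=cv2.remap(p['color'],u,v,cv2.INTER_LINEAR)
        out[name]=im
    return out
E
python3 - <<'E'
from meas import *
P={n:pickle.load(open(n+'.pkl','rb')) for n in ['scene','top']}
p=P['top'];print('C top',-np.asarray(p['R']).T@p['t'],'C scene',-np.asarray(P['scene']['R']).T@P['scene']['t'])
for uv in [(177,219),(252,192),(328,187),(408,206)]:
    X=onz(p,uv,0.038); print(uv,np.round(X,4),'scene px',proj(P['scene'],X).round(1), 'r',np.hypot(X[0],X[1]).round(3))
    row=[]
    for n in P:
        o=fit(P[n],X)
        row+= [cv2.resize(o['ring'],(200,200)),cv2.resize(o['cap'],(200,200))]
    cv2.imwrite('pics/r%d.png'%uv[0],cv2.cvtColor(np.hstack(row),cv2.COLOR_RGB2BGR))
a=np.vstack([cv2.imread('pics/r%d.png'%k) for k in (177,252,328,408)]);cv2.imwrite('pics/rect.png',cv2.resize(a,(600,600)))
E
```

```text
C top [0.44722711 0.02066271 1.27299745] C scene [ 1.13257793 -0.61649384  1.10756232]
(177, 219) [0.4731 0.273  0.038 ] scene px [316.4 163.2] r 0.546
(252, 192) [0.5435 0.0786 0.038 ] scene px [289.2 210.3] r 0.549
(328, 187) [ 0.5567 -0.1187  0.038 ] scene px [240.6 253.9] r 0.569
(408, 206) [ 0.5076 -0.3246  0.038 ] scene px [164.9 290.7] r 0.603
```

View pics/rect.png

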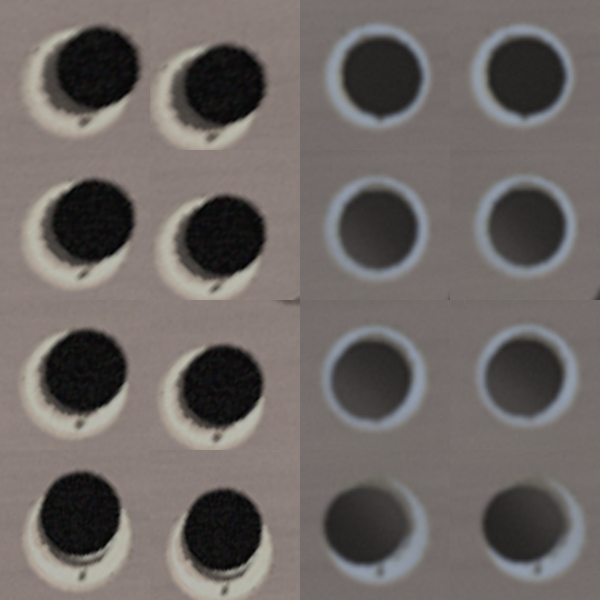

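```bash
cat > circ.py <<'E'
from h import *
import pickle
from scipy.ndimage import map_coordinates
from scipy.optimize import least_squares
def edge(p,X0,z,r,sgn,w=8):
    """robust circle of radius r on plane z, edges with brightness sgn*(out-in) """
    im=cv2.cvtColor(p['color'],cv2.COLOR_RGB2GRAY).astype(float)
    c=np.array(X0[:2],float)
    for it in range(6):
        th=np.arange(0,2*np.pi,np.pi/60);rr=r+np.arange(-w,w+.01,.25)*1e-3
        pts=[];wt=[]
        for t in th:
            P=np.stack([c[0]+rr*np.cos(t),c[1]+rr*np.sin(t),np.full_like(rr,z)],-1)@np.asarray(p['R']).T+np.asarray(p['t'])
            pr=map_coordinates(im,[p['fy']*P[:,1]/P[:,2]+p['cy'],p['fx']*P[:,0]/P[:,2]+p['cx']],order=1)
            g=sgn*np.gradient(cv2.GaussianBlur(pr[None],(0,0),3)[0]);k=g.argmax()
            if g[k]>1.: pts.append(c+rr[k]*np.array([np.cos(t),np.sin(t)]))
        pts=np.array(pts)
        s=least_squares(lambda q:np.hypot(*(pts-q[:2]).T)-q[2],[*c,r],loss='soft_l1',f_scale=5e-4)
        c=s.x[:2]
        if it>1: w=max(w*.7,4)
    res=np.abs(s.fun)
    return s.x,len(pts),np.median(np.abs(np.hypot(*(pts-s.x[:2]).T)-s.x[2]))
E
python3 - <<'E'
from circ import *
P={n:pickle.load(open(n+'.pkl','rb')) for n in ['top','scene']}
for X in [(.4731,.273),(.5435,.0786),(.5567,-.1187),(.5076,-.3246)]:
    for n in P:
        a=edge(P[n],X,.012,.052,-1,12); b=edge(P[n],X,.038,.037,1,10)
        print(n,'ring',(a[0]*1e3).round(1),a[1],'cap',(b[0]*1e3).round(1),b[1],'d',((b[0]-a[0])[:2]*1e3).round(1))
E
```

```text
top ring [474.5 275.9  49.6] 120 cap [473.9 274.1  36.9] 120 d [-0.7 -1.8]
scene ring [481.4 273.7  50.1] 77 cap [482.3 272.6  36.9] 120 d [ 0.9 -1.1]
top ring [547.1  80.1  49.7] 85 cap [545.4  80.2  36.6] 120 d [-1.7  0.2]
scene ring [554.3  78.7  50.1] 86 cap [554.1  77.   37.1] 119 d [-0.1 -1.7]
top ring [ 560.3 -119.5   49.6] 92 cap [ 559.  -119.3   36.8] 120 d [-1.3  0.2]
scene ring [ 566.8 -120.    50.2] 87 cap [ 566.9 -121.7   37.4] 120 d [ 0.1 -1.8]
top ring [ 513.4 -323.8   49.7] 63 cap [ 506.5 -326.5   36.9] 120 d [-6.9 -2.7]
scene ring [ 519.4 -322.9   50.4] 87 cap [ 512.2 -326.5   37.2] 120 d [-7.2 -3.6]
```

Both views agree. Caps 1–3 (left to right) are centred within about 2 mm, while the rightmost cap at about (0.507,-0.326) is about 7.5 mm off its ring towards the robot and slightly to the right. That makes it the suspect. I'm closing the fingers and going over it for a wrist view and a press test.

>>> servo_tool(
  motion=[
    [[40,-8,0,0,0,0],[45,-8,0,0,0,0],[45,-8,0,0,0,0],[45,-8,0,0,0,0],[45,-8,0,0,0,0]],
  ],
  gripper=0,
  newtons=30,
)

```text
time: 1.2
ee_pos: [0.3932, -0.3925, 0.2505]
tcp_rot: [180.0, -0.0, 21.5]
wrist_force: [1.0, -0.7, -0.1]
opening: 0.0124
```

>>> servo_tool(
  motion=[
    [[20,-8,0,0,0,0],[0,0,0,0,0,0],[0,0,0,0,0,0]],
  ],
)

```text
time: 1.5
ee_pos: [0.4076, -0.3787, 0.2503]
tcp_rot: [180.0, 0.0, 21.6]
wrist_force: [-0.4, 0.3, 1.0]
opening: 0.0003
```

```bash
cat > w.py <<'E'
from circ import *
import sys
p=bot.camera('wrist'); save(p,sys.argv[1]); pickle.dump(p,open(sys.argv[1]+'.pkl','wb'))
o=bot.get_obs(); print({k:np.round(v,4).tolist() for k,v in o.items() if k in('time','ee_pos','tcp_rot','wrist_force','torque','opening')})
print('C',-np.asarray(p['R']).T@p['t'],np.asarray(p['R'])[2])
for X in [(.516,-.323,.012),(.510,-.3265,.038)]: print(proj(p,X))
E
python3 w.py w1
```

```text
{'time': 1.55, 'ee_pos': [0.4071, -0.3792, 0.2503], 'tcp_rot': [179.9929, 0.0127, 21.5329], 'wrist_force': [-0.2292, -0.6231, 0.0851], 'torque': [0.0028, -0.0191, 0.0109], 'opening': -0.0001}
C [ 0.47174668 -0.3527483   0.37447326] [-0.25277856 -0.09984128 -0.96235893]
[268.34657951  68.45289182]
[268.60784324  71.8258834 ]
```

View pics/w1.png

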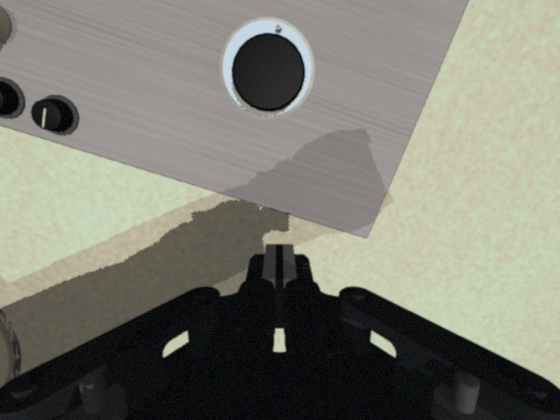

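The wrist view shows the black cap at (268,71) on its ring, with the closed fingertips at (280,250).

```bash
python3 - <<'E'
from circ import *
p=pickle.load(open('w1.pkl','rb'))
a=edge(p,(.516,-.323),.012,.052,-1,8); b=edge(p,(.510,-.3265),.040,.037,1,6)
print(a[0].round(4),a[1:],b[0].round(4),b[1:],(b[0]-a[0])[:2]*1e3)
E
python3 - <<'E'
import cv2
a=cv2.imread('pics/w1.png')[10:130,200:340];cv2.imwrite('pics/w1c.png',cv2.resize(a,None,fx=5,fy=5,interpolation=2))
E
```

```text
[ 0.5152 -0.3234  0.0499] (103, np.float64(0.0003050113007541447)) [ 0.5085 -0.3265  0.0363] (120, np.float64(7.3544660268605455e-06)) [-6.71771139 -3.06409189]
```

View pics/w1c.png

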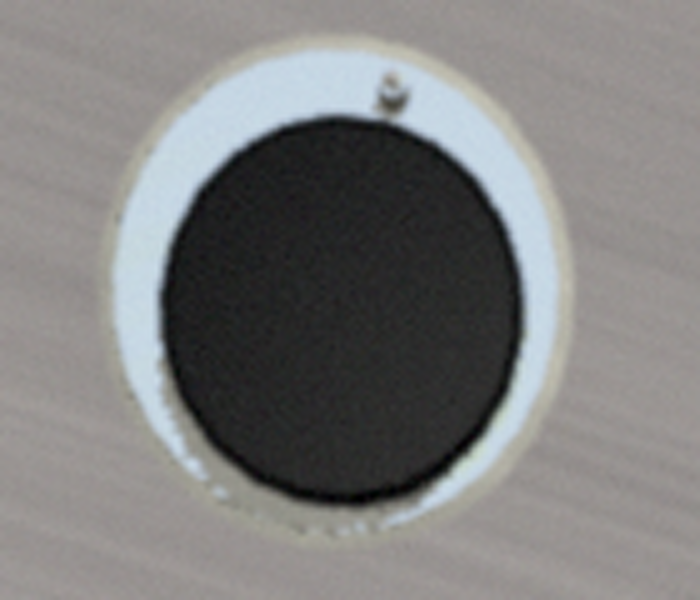

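The wrist camera agrees: ring centre (0.515,-0.323), cap centre (0.5085,-0.3265), so 7.4 mm off along (-0.91,-0.41). First I press gently on the high side, the side towards the robot.

>>> servo_tool(
  motion=[
    [[32,-4,20,0,0,-0.05],[32,-4,40,0,0,0],[31,-3,45,0,0,0],[0,0,45,0,0,0],[0,0,28,0,0,0]],
  ],
)

```text
time: 2.05
ee_pos: [0.4858, -0.3326, 0.0736]
tcp_rot: [-179.8, 0.1, 24.4]
wrist_force: [0.0, -0.7, -0.8]
opening: 0.0002
```

>>> servo_tool(
  motion=[
    [[0,0,0,0,0,0],[0,0,0,0,0,0],[0,0,0,0,0,0]],
  ],
)

```text
time: 2.35
ee_pos: [0.4877, -0.3341, 0.0798]
tcp_rot: [179.8, -0.1, 24.3]
wrist_force: [0.2, 0.3, 0.1]
opening: 0.0003
```

```bash
python3 w.py w2
```

```text
{'time': 2.4, 'ee_pos': [0.4879, -0.334, 0.0799], 'tcp_rot': [179.8161, -0.1117, 24.3435], 'wrist_force': [-0.1841, -0.7782, 0.4701], 'torque': [0.0147, -0.0221, -0.0032], 'opening': 0.0}
C [ 0.55019365 -0.30488363  0.20420564] [-0.24476344 -0.11360131 -0.96290477]
[281.91989776 182.84234765]
[283.76608979 204.29484683]
```

View pics/w2.png

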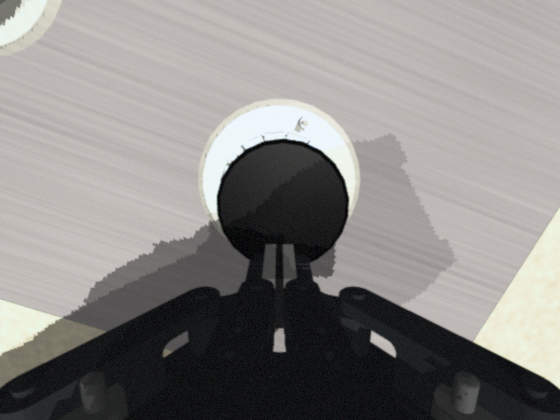

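The closed fingertips show at (280,245), just above the near part of the cap at (283,203). Now I lower onto it.

>>> servo_tool(
  motion=[
    [[3,0,5,0,0,0],[0,0,5,0,0,0],[0,0,3,0,0,0],[0,0,0,0,0,0]],
  ],
)

```text
time: 2.8
ee_pos: [0.4897, -0.3313, 0.0636]
tcp_rot: [-179.9, 0.0, 24.4]
wrist_force: [0.4, 0.6, -0.3]
opening: -0.0
```

>>> servo_tool(
  motion=[
    [[0,0,1,0,0,0],[0,0,1,0,0,0],[0,0,0,0,0,0]],
  ],
)

```text
time: 3.1
ee_pos: [0.4899, -0.3316, 0.0622]
tcp_rot: [-180.0, 0.0, 24.4]
wrist_force: [-0.3, -0.7, 0.1]
opening: 0.0002
```

>>> servo_tool(
  motion=[
    [[0,0,1,0,0,0],[0,0,0,0,0,0]],
  ],
)

```text
time: 3.3
ee_pos: [0.4899, -0.3316, 0.0612]
tcp_rot: [180.0, 0.0, 24.4]
wrist_force: [0.4, 0.1, 0.1]
opening: -0.0001
```

>>> servo_tool(
  motion=[
    [[0,0,1,0,0,0],[0,0,0,0,0,0]],
  ],
)

```text
time: 3.5
ee_pos: [0.4899, -0.3317, 0.0604]
tcp_rot: [180.0, 0.0, 24.4]
wrist_force: [-1.1, -0.3, 2.0]
opening: -0.0001
```

>>> servo_tool(
  motion=[
    [[0,0,1,0,0,0],[0,0,0,0,0,0]],
  ],
)

```text
time: 3.7
ee_pos: [0.4898, -0.3318, 0.06]
tcp_rot: [180.0, 0.0, 24.4]
wrist_force: [-4.1, -0.5, 6.6]
opening: -0.0001
```

```bash
python3 w.py w3; python3 - <<'E'
from h import *
for n in ['top','scene']:
    p=bot.camera(n); x,y=map(int,proj(p,[.51,-.325,.04])); im=p['color'][max(y-50,0):y+50,max(0,x-70):x+70]
    cv2.imwrite('pics/%s3.png'%n,cv2.cvtColor(cv2.resize(im,None,fx=5,fy=5,interpolation=2),cv2.COLOR_RGB2BGR))
print(bot.get_obs()['wrist_force'])
E
```

```text
{'time': 3.75, 'ee_pos': [0.4898, -0.3319, 0.0601], 'tcp_rot': [179.9536, 0.0068, 24.3824], 'wrist_force': [-3.7523, 0.06, 7.1466], 'torque': [-0.0304, 0.7652, 0.0125], 'opening': -0.0001}
C [ 0.55262402 -0.30268439  0.18426583] [-0.24717565 -0.11267349 -0.96239747]
[284.68152119 194.52116676]
[287.03595809 220.37932595]
[-3.20272824 -0.42632261  6.84317308]
```

View pics/w3.png

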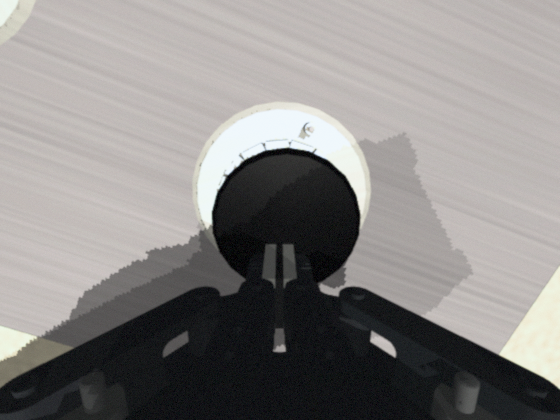

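View pics/scene3.png

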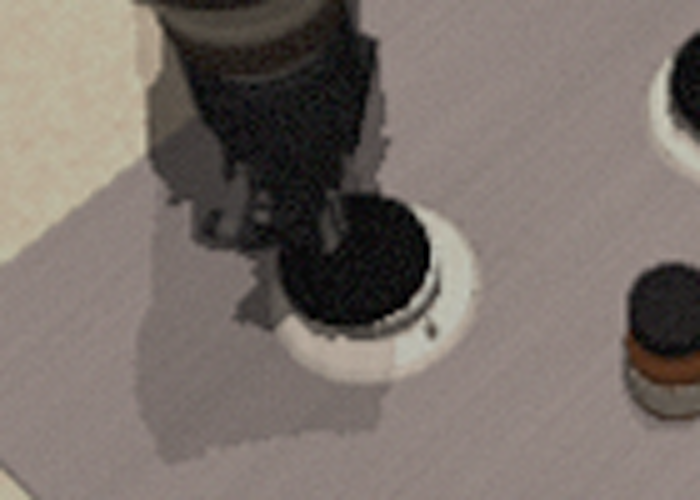

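The cap gave about 1 mm at low force, then stopped with its top 41 mm up, lying flat on the rim. A seated cap stands at 38 mm, so this is the unseated one. I lift, go behind its high side and lower the tip beside the edge.

>>> servo_tool(
  motion=[
    [[0,0,-7,0,0,0],[0,0,-8,0,0,0],[-10,1,0,0,0,0],[-16,1,0,0,0,0],[-16,1,0,0,0,0]],
  ],
)

```text
time: 4.35
ee_pos: [0.4515, -0.3521, 0.0739]
tcp_rot: [-180.0, 0.0, 24.4]
wrist_force: [-0.4, -0.4, 0.3]
opening: 0.0001
```

>>> servo_tool(
  motion=[
    [[0,0,0,0,0,0],[0,0,0,0,0,0]],
  ],
)

```text
time: 4.55
ee_pos: [0.4521, -0.3521, 0.0742]
tcp_rot: [-180.0, -0.0, 24.3]
wrist_force: [-0.0, 0.9, -0.3]
opening: 0.0
```

```bash
python3 w.py w4; python3 - <<'E'
from circ import *
p=pickle.load(open('w4.pkl','rb'))
a=edge(p,(.5152,-.3234),.012,.052,-1,6); b=edge(p,(.5085,-.3265),.040,.037,1,6)
print(a[0].round(4),a[1:],b[0].round(4),b[1:],(b[0]-a[0])[:2]*1e3)
E
```

```text
{'time': 4.6, 'ee_pos': [0.4525, -0.3519, 0.0742], 'tcp_rot': [-179.9967, -0.0081, 24.3441], 'wrist_force': [0.4776, 0.0169, 0.2528], 'torque': [0.0142, 0.0042, 0.0172], 'opening': 0.0001}
C [ 0.51491965 -0.32320335  0.19842698] [-0.24746773 -0.11148379 -0.96246095]
[279.394152   116.78231787]
[280.90568183 130.75921846]
[ 0.5157 -0.3222  0.0497] (113, np.float64(0.00045655790124471407)) [ 0.5086 -0.3264  0.0362] (120, np.float64(1.020280558435005e-05)) [-7.12877664 -4.14259396]
```

View pics/w4.png

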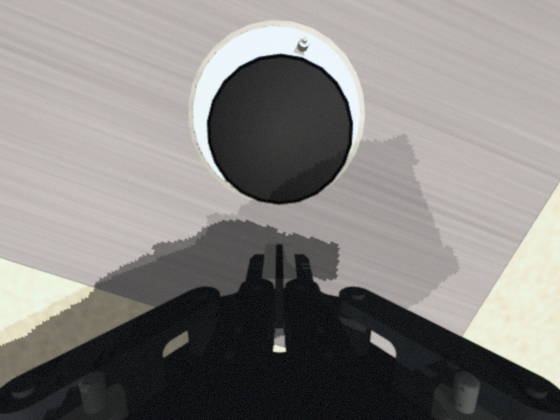

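The cap at (280,129) hasn't moved, and the fingertips at (280,248) stand behind its high side, in line with the push. I go down and slide forward.

>>> servo_tool(
  motion=[
    [[0,0,10,0,0,0],[0,0,10,0,0,0],[0,0,6,0,0,0],[0,0,0,0,0,0]],
  ],
)

```text
time: 5.0
ee_pos: [0.4524, -0.3509, 0.0464]
tcp_rot: [-179.9, 0.1, 24.4]
wrist_force: [0.6, -0.5, -0.5]
opening: -0.0001
```

>>> servo_tool(
  motion=[
    [[4,0,0,0,0,0],[4,0,0,0,0,0],[2,0,0,0,0,0],[0,0,0,0,0,0]],
  ],
)

```text
time: 5.4
ee_pos: [0.4626, -0.3474, 0.0486]
tcp_rot: [180.0, -0.0, 24.4]
wrist_force: [0.2, -0.4, 0.4]
opening: 0.0003
```

>>> servo_tool(
  motion=[
    [[1,0,0,0,0,0],[1,0,0,0,0,0],[1,0,0,0,0,0],[0,0,0,0,0,0]],
  ],
)

```text
time: 5.8
ee_pos: [0.4648, -0.3463, 0.0483]
tcp_rot: [180.0, -0.0, 24.4]
wrist_force: [-0.1, -0.2, 0.1]
opening: -0.0001
```

>>> servo_tool(
  motion=[
    [[1,0,0,0,0,0],[1,0,0,0,0,0],[0,0,0,0,0,0]],
  ],
)

```text
time: 6.1
ee_pos: [0.4666, -0.3454, 0.0482]
tcp_rot: [-180.0, 0.0, 24.4]
wrist_force: [0.8, -0.7, -0.1]
opening: -0.0002
```

>>> servo_tool(
  motion=[
    [[1,0,0,0,0,0],[1,0,0,0,0,0],[0,0,0,0,0,0]],
  ],
)

```text
time: 6.4
ee_pos: [0.4686, -0.3446, 0.0483]
tcp_rot: [180.0, -0.0, 24.4]
wrist_force: [0.3, -0.4, 0.2]
opening: -0.0002
```

```bash
python3 w.py w5; python3 - <<'E'
from circ import *
p=pickle.load(open('w5.pkl','rb'))
a=edge(p,(.5155,-.3225),.012,.052,-1,6); b=edge(p,(.5085,-.3265),.040,.037,1,6)
print(a[0].round(4),a[1:],b[0].round(4),b[1:],(b[0]-a[0])[:2]*1e3)
E
```

```text
{'time': 6.45, 'ee_pos': [0.4685, -0.3446, 0.0483], 'tcp_rot': [-179.9997, -0.009, 24.4023], 'wrist_force': [0.161, 0.2884, -0.4246], 'torque': [-0.024, 0.0523, -0.0316], 'opening': -0.0001}
C [ 0.53133908 -0.31549752  0.17249706] [-0.24722019 -0.11198094 -0.96246685]
[279.9118739  153.25769758]
[281.71538464 175.50609807]
[ 0.5154 -0.3219  0.0501] (100, np.float64(0.00038182121138190944)) [ 0.5124 -0.3244  0.0361] (119, np.float64(0.00010798102224958417)) [-2.9895453  -2.45606482]
```

View pics/w5.png

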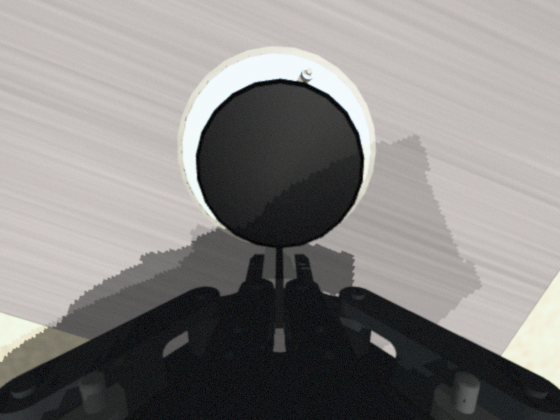

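The cap, now at (280,163), has slid about 4 mm towards the centre with little force. I continue.

>>> servo_tool(
  motion=[
    [[1,0,0,0,0,0],[0.5,0,0,0,0,0],[0,0,0,0,0,0]],
  ],
)

```text
time: 6.75
ee_pos: [0.4699, -0.344, 0.0483]
tcp_rot: [180.0, -0.0, 24.4]
wrist_force: [-0.0, -0.8, -0.3]
opening: 0.0002
```

>>> servo_tool(
  motion=[
    [[1,0,0,0,0,0],[0,0,0,0,0,0]],
  ],
)

```text
time: 6.95
ee_pos: [0.4707, -0.3436, 0.0483]
tcp_rot: [180.0, 0.0, 24.4]
wrist_force: [-0.2, 0.0, 0.0]
opening: -0.0
```

>>> servo_tool(
  motion=[
    [[1,0,0,0,0,0],[0,0,0,0,0,0]],
  ],
)

```text
time: 7.15
ee_pos: [0.4717, -0.3432, 0.0483]
tcp_rot: [180.0, -0.0, 24.4]
wrist_force: [-0.6, 0.0, 0.0]
opening: -0.0
```

```bash
python3 w.py w6; python3 - <<'E'
from circ import *
p=pickle.load(open('w6.pkl','rb'))
a=edge(p,(.5155,-.3225),.012,.052,-1,6); b=edge(p,(.514,-.3235),.038,.037,1,6)
print(a[0].round(4),a[1:],b[0].round(4),b[1:],(b[0]-a[0])[:2]*1e3)
E
```

```text
{'time': 7.2, 'ee_pos': [0.4717, -0.3432, 0.0483], 'tcp_rot': [179.9953, -0.0024, 24.3993], 'wrist_force': [-0.4715, -0.082, 0.3028], 'torque': [-0.0711, 0.1327, -0.0064], 'opening': -0.0002}
C [ 0.5344542  -0.31410813  0.17250911] [-0.24733746 -0.11204155 -0.96242967]
[279.86394893 159.87539268]
[281.65093823 183.09838208]
[ 0.5148 -0.3217  0.0506] (116, np.float64(0.00020980484888260056)) [ 0.5153 -0.3219  0.0361] (120, np.float64(6.19985997216306e-05)) [ 0.49560499 -0.2354175 ]
```

>>> servo_tool(
  motion=[
    [[1,0,0,0,0,0],[0,0,0,0,0,0],[0,0,0,0,0,0]],
  ],
)

```text
time: 7.5
ee_pos: [0.4724, -0.3428, 0.0483]
tcp_rot: [-180.0, 0.0, 24.4]
wrist_force: [-2.2, -0.6, 1.4]
opening: 0.0002
```

```bash
python3 w.py w7; python3 - <<'E'
from circ import *
p=pickle.load(open('w7.pkl','rb'))
a=edge(p,(.5155,-.3225),.012,.052,-1,6)
for z in (.038,.041):
  b=edge(p,(.514,-.3235),z,.037,1,6)
  print(a[0].round(4),a[1:],b[0].round(4),b[1:],(b[0]-a[0])[:2]*1e3)
E
```

```text
{'time': 7.55, 'ee_pos': [0.4724, -0.3428, 0.0483], 'tcp_rot': [-179.9994, 0.0111, 24.3912], 'wrist_force': [-2.4281, -1.6107, 1.7047], 'torque': [-0.2427, 0.5415, 0.0254], 'opening': 0.0002}
C [ 0.53522642 -0.31373998  0.17247755] [-0.24758927 -0.11205016 -0.96236392]
[279.92360571 161.46585294]
[281.71464749 184.93722921]
[ 0.5146 -0.3216  0.0508] (115, np.float64(0.00013864769590467285)) [ 0.516  -0.3216  0.0361] (120, np.float64(6.395562050420106e-05)) [ 1.42602354 -0.0420087 ]
[ 0.5146 -0.3216  0.0508] (115, np.float64(0.00013864769590467285)) [ 0.5164 -0.3214  0.0352] (120, np.float64(1.0677806360100822e-05)) [1.85476468 0.13979473]
```

View pics/w7.png

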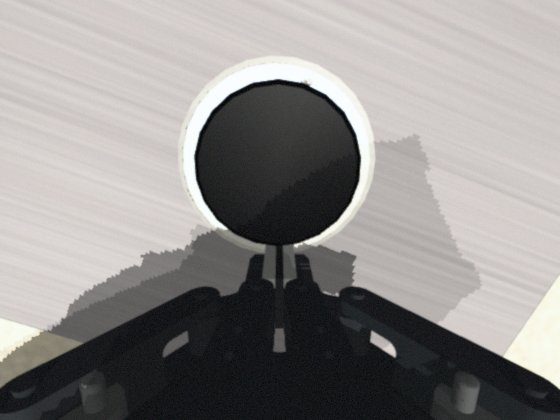

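The force now rises to about 3 N, so the spigot has met the bore wall. I back off, lift and check.

>>> servo_tool(
  motion=[
    [[-6,0,0,0,0,0],[-6,0,-5,0,0,0],[-3,0,-20,0,0,0],[0,0,0,0,0,0],[0,0,0,0,0,0]],
  ],
)

```text
time: 8.05
ee_pos: [0.4589, -0.3493, 0.0737]
tcp_rot: [179.9, -0.0, 24.4]
wrist_force: [-0.5, 0.1, 0.2]
opening: -0.0002
```

```bash
python3 w.py w8; python3 - <<'E'
from circ import *
p=pickle.load(open('w8.pkl','rb'))
P=[('w',p)]
for n in ['top','scene']:
    q=bot.camera(n);P.append((n,q));save(q,n+'8')
for n,p in P:
  a=edge(p,(.5155,-.3225),.012,.052,-1,9); b=edge(p,(.5155,-.3225),.038,.037,1,9)
  print(n,a[0].round(4),a[1:],b[0].round(4),b[1:],(b[0]-a[0])[:2]*1e3)
E
```

```text
{'time': 8.1, 'ee_pos': [0.4587, -0.349, 0.073], 'tcp_rot': [179.9957, -0.0133, 24.3879], 'wrist_force': [-0.8446, -0.8393, -0.3757], 'torque': [-0.0065, -0.008, -0.0224], 'opening': 0.0}
C [ 0.52163261 -0.32019086  0.1979996 ] [-0.24620622 -0.11254585 -0.96266086]
[278.97678929 130.15460017]
[280.45642842 145.91605657]
w [ 0.5159 -0.322   0.0497] (120, np.float64(0.00036921459448817015)) [ 0.5157 -0.3217  0.0361] (120, np.float64(0.00011736340186395758)) [-0.12984663  0.26552193]
top [ 0.5136 -0.324   0.0497] (118, np.float64(0.00017261592881509524)) [ 0.5135 -0.3205  0.0371] (120, np.float64(0.00047119841033266274)) [-0.1238541   3.53950081]
scene [ 0.5192 -0.3229  0.0503] (91, np.float64(0.000474279389158859)) [ 0.5215 -0.323   0.0373] (120, np.float64(0.0009471896829467072)) [ 2.31763426 -0.03697511]
```

View pics/w8.png

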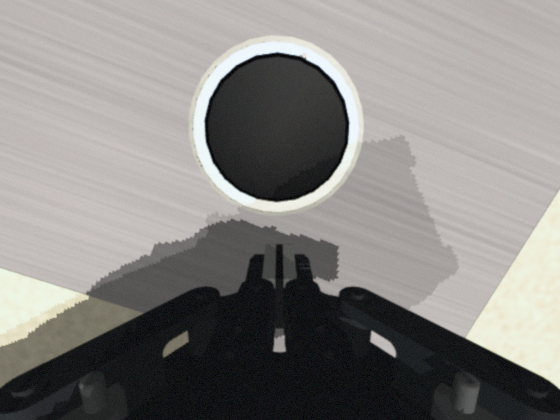

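The wrist view shows the cap at (277,127), concentric with its ring to 0.3 mm. The arm partly hides the fixed cameras' view. Next comes a press test for firmness: near, far and sides.

>>> servo_tool(
  motion=[
    [[21,0,0,0,0,0],[21,0,0,0,0,0],[0,0,6,0,0,0],[0,0,6,0,0,0],[0,0,0,0,0,0]],
  ],
)

```text
time: 8.7
ee_pos: [0.496, -0.3313, 0.0595]
tcp_rot: [-179.9, 0.1, 24.4]
wrist_force: [0.5, 0.4, -0.1]
opening: 0.0
```

>>> servo_tool(
  motion=[
    [[0,0,1,0,0,0],[0,0,0,0,0,0]],
  ],
)

```text
time: 8.9
ee_pos: [0.4966, -0.3319, 0.0602]
tcp_rot: [-180.0, 0.0, 24.4]
wrist_force: [-0.1, 0.8, 0.3]
opening: 0.0002
```

>>> servo_tool(
  motion=[
    [[0,0,1,0,0,0],[0,0,0,0,0,0]],
  ],
)

```text
time: 9.1
ee_pos: [0.497, -0.3318, 0.0594]
tcp_rot: [180.0, -0.0, 24.4]
wrist_force: [-0.3, -0.3, 0.1]
opening: 0.0002
```

>>> servo_tool(
  motion=[
    [[0,0,1,0,0,0],[0,0,0,0,0,0]],
  ],
)

```text
time: 9.3
ee_pos: [0.4971, -0.3317, 0.0582]
tcp_rot: [180.0, 0.0, 24.4]
wrist_force: [0.5, 1.1, 0.2]
opening: -0.0
```

>>> servo_tool(
  motion=[
    [[0,0,1,0,0,0],[0,0,0,0,0,0]],
  ],
)

```text
time: 9.5
ee_pos: [0.4971, -0.3316, 0.0572]
tcp_rot: [180.0, -0.0, 24.4]
wrist_force: [0.1, -0.1, -0.5]
opening: -0.0
```

>>> servo_tool(
  motion=[
    [[0,0,1,0,0,0],[0,0,0,0,0,0]],
  ],
)

```text
time: 9.7
ee_pos: [0.4971, -0.3316, 0.0571]
tcp_rot: [180.0, -0.0, 24.4]
wrist_force: [-2.2, 2.0, 6.4]
opening: 0.0003
```

>>> servo_tool(
  motion=[
    [[0,0,0.5,0,0,0],[0,0,0,0,0,0]],
  ],
)

```text
time: 9.9
ee_pos: [0.4972, -0.3317, 0.0571]
tcp_rot: [180.0, -0.0, 24.4]
wrist_force: [-3.8, 2.8, 10.3]
opening: -0.0002
```

The near side is firm: no give at 10 N, with the top at 38.1 mm. Now the far side.

>>> servo_tool(
  motion=[
    [[0,0,-8,0,0,0],[20,0,0,0,0,0],[21,0,0,0,0,0],[0,0,3,0,0,0],[0,0,0,0,0,0]],
  ],
)

```text
time: 10.4
ee_pos: [0.5347, -0.3141, 0.0599]
tcp_rot: [-179.9, 0.0, 24.5]
wrist_force: [-0.8, -0.5, 0.1]
opening: -0.0001
```

>>> servo_tool(
  motion=[
    [[0,0,2,0,0,0],[0,0,1,0,0,0],[0,0,0.5,0,0,0],[0,0,0,0,0,0]],
  ],
)

```text
time: 10.8
ee_pos: [0.5342, -0.3149, 0.0573]
tcp_rot: [-180.0, 0.0, 24.4]
wrist_force: [-0.6, 0.3, -0.3]
opening: -0.0001
```

>>> servo_tool(
  motion=[
    [[0,0,1,0,0,0],[0,0,0,0,0,0]],
  ],
)

```text
time: 11.0
ee_pos: [0.5343, -0.3149, 0.0571]
tcp_rot: [180.0, -0.0, 24.4]
wrist_force: [-1.6, 1.4, 5.2]
opening: -0.0002
```

>>> servo_tool(
  motion=[
    [[0,0,0.5,0,0,0],[0,0,0,0,0,0]],
  ],
)

```text
time: 11.2
ee_pos: [0.5343, -0.3149, 0.0571]
tcp_rot: [179.9, -0.0, 24.4]
wrist_force: [-4.6, 1.2, 8.4]
opening: -0.0003
```

Both sides are firm at the same height. I lift well away and check with the fixed cameras.

>>> servo_tool(
  motion=[
    [[0,0,-10,0,0,0],[0,0,-40,0,0,0],[-20,0,-45,0,0,0],[-45,0,-45,0,0,0],[-45,0,-30,0,0,0]],
  ],
)

```text
time: 11.7
ee_pos: [0.446, -0.3549, 0.2168]
tcp_rot: [179.9, -0.1, 24.5]
wrist_force: [0.3, -0.4, -0.8]
opening: 0.0002
```

>>> servo_tool(
  motion=[
    [[-45,20,0,0,0,0],[-45,20,0,0,0,0],[-45,20,0,0,0,0],[-45,20,0,0,0,0],[0,0,0,0,0,0]],
  ],
)

```text
time: 12.2
ee_pos: [0.3113, -0.5054, 0.214]
tcp_rot: [180.0, 0.1, 24.1]
wrist_force: [0.3, 0.9, -0.8]
opening: -0.0001
```

>>> servo_tool(
  motion=[
    [[0,0,0,0,0,0],[0,0,0,0,0,0],[0,0,0,0,0,0]],
  ],
)

```text
time: 12.5
ee_pos: [0.3162, -0.5012, 0.2141]
tcp_rot: [180.0, -0.0, 24.5]
wrist_force: [0.0, -0.6, 0.3]
opening: -0.0
```

```bash
python3 - <<'E'
from circ import *
for n in ['top','scene']:
  p=bot.camera(n);save(p,n+'9')
  for X in [(.4731,.273),(.5435,.0786),(.5567,-.1187),(.5145,-.323)]:
    a=edge(p,X,.012,.052,-1,12); b=edge(p,X,.038,.037,1,10)
    print(n,(b[0][:2]*1e3).round(1),'d',((b[0]-a[0])[:2]*1e3).round(1))
E
```

```text
top [473.8 274.1] d [-0.7 -1.9]
top [545.4  80.1] d [-1.5 -0. ]
top [ 558.9 -119.3] d [-1.4  0.1]
top [ 513.4 -320.3] d [-0.3  3.7]
scene [482.4 272.8] d [ 0.7 -1.4]
scene [553.5  78.6] d [-0.5 -0.1]
scene [ 567.3 -121.8] d [ 0.5 -1.9]
scene [ 521.7 -323.2] d [ 2.3 -0.3]
```

View pics/top9.png

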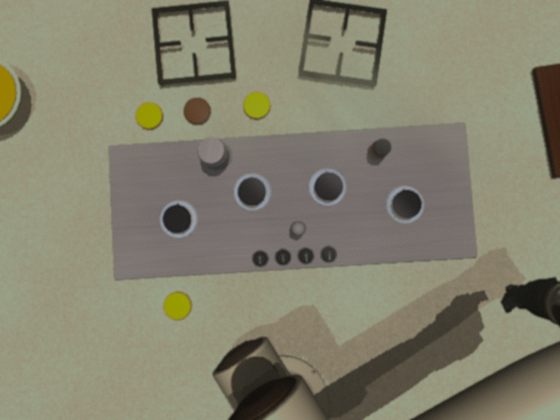

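In the last top view all four caps are on their rings, and the jars, shaker and look-alikes are where they were. The repaired cap at (406,204) is centred to within the spigot play and the camera error. I'm handing in.

```bash
python3 -c "
from workcell import bot
print(bot.job_done())"
```

```text
the job is handed in; nothing more can be done
None
```

The careless cap was the rightmost one, on the burner near (0.515, -0.323), and it now lies seated. I handed the job in at about 12.6 s of the 64 s allowed.

- **Finding it:** Two fixed views and the wrist view all showed it about 7.5 mm off its ring. Pressed on its high side, it gave about 1 mm, then stopped flat on the rim with its top at 41 mm. I did not press the other three caps; I judged them seated from the fixed cameras only, which put them within about 2 mm of centre.
- **Seating it:** I slid it about 7.5 mm towards the seat with the closed fingertips until the force rose to about 3 N, where the spigot met the bore wall.
- **Checks that passed:** Pressed with 8–10 N, the near and far sides were both firm, with the top at 38.1 mm. The wrist view put the cap within 0.3 mm of its ring's centre. I did not press the left and right sides.
- **Check that disagreed:** The fixed cameras still showed 2.3 mm (scene) and 3.7 mm (top) between this cap and its ring. They show up to about 2 mm on the other three caps and differ from each other by 6–9 mm in x. I trusted the press heights and the wrist view.

The jars, shaker, other caps and look-alike discs stood where they were in the last top view.

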